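Seat the laser mirror on its three-ball mount

ROBOT

A 6-joint arm with a two-finger parallel gripper is mounted at the origin on a cart in front of the work surface, level with it; the furniture and walls round the work are solid. World frame = base frame: x ahead of the robot, y to its left, z up, the work surface at z = 0. Lengths are in m, angles in rad, forces in N, time in s.
With the tool pointing down it reaches from about 0.325 to 0.775 m from the base axis. Payload 5.5 kg.
Tool frame: the origin (TCP) lies midway between the tips of the shut fingers; the grasp point (between the pads) lies behind it (r.grip_point_offset is the z of the grasp point in the tool frame, in m); z points along the fingers, y is the line along which they close (so a half turn about z gives the same grasp; the last joint's range is limited). The gripper opens to 85 mm and grips with 20 to 120 N. Pads are 22 mm wide; open, the fingers measure 114 mm over their backs; the gripper's body (76 mm by 85 mm) begins 54 mm behind the grasp point. The pads swing forward as they close: fully open they stand 13 mm farther back than shut.
Start: joints at [1.068, 0.091, 1.231, -0, 1.82, -0.057], TCP at [0.259, 0.541, 0.231] pointing down, gripper open.
Joint ranges: [-2.87, 2.87], [-0.86, 2.18], [0.17, 2.46], [-1.51, 4.65], [0.06, 2.69], [-2.65, 2.65]. Speed limits (rad/s): [2.57, 2.57, 3.01, 3.14, 3.14, 3.14].

INTERFACE

Orientations are given as a rotation vector (axis times angle).
In Python, from bench import r, viewer gives the robot as it stands.
- The arm moves only by the tool send_rows, never from a script. Its argument "motion" is one flat list of numbers, 7 for each row, row after row: the shift along the tool's x, y, z in mm, then the turn, a rotation vector about the tool's x, y, z in rad, then the gripper's target within -1 to 1 (fully open at 1, half-way at 0, shut at -1). A call has exactly 8 rows; each row shifts and turns the commanded pose from where the row before left it, along the tool's axes as they then stand; what a row does not reach is not made up. A row lasts 1/12 s, in which the tool goes at most 41.7 mm and 7.16 degrees, less where a joint would pass 70% of its speed; a pose out of reach is approached as far as the arm can. A call with a gripper value outside its range is refused whole. The fingers move at their own pace and stop on an object; "newtons" is the grip in N (left out, the last holds). Time passes only in rows, so rows that do not move let the fingers close, or fill a call up. It gives the time, the measured TCP pose, the force, the opening and the grip force at its end, in the units of the state.
- r.get_obs(): the state, without advancing time (a new reading comes with each control period).
- viewer.snapshot(name): name is "scene" or "top"; returns a dict with "pixels" (420x560x3 uint8, blue, green, red), "range_z" (420x560 float32, m along the optical axis (not along the pixel's ray), 0 where there is no reading), "K" (3x3 intrinsics, pixels), "dist_coeffs" ([k1, k2, p1, p2, k3] as OpenCV has them; the pictures are not rectified), "world_to_cam" (4x4, takes a point from world to camera coordinates). Camera axes: x right, y down, z forward; pixel columns grow to the right and rows downward; lengths in m; the calibration is good to about 2 mm. A picture is of the moment at which its call begins.
- r.job_done(): hands the job in; it is judged then, once.
Trained networks look in the newest picture that a camera, given by its name, has taken for a name from the list of things; names that differ only in an ending like _2 or _b are one class to them, and where a whole thing is asked for, a point or a joint stands for the part that bears it (a point fixed in the world has none). Each returns a list of dicts, best first, with "confidence" (0 to 1); they miss things now and then, are a little off and sometimes report something else, mostly with a low value. They report only what shows in the picture. A call takes as long as a camera call. They do not tell look-alikes from the thing itself.
- viewer.trace(target, camera): "pixels" (420x560 bool, what is visible of it) and "extent" ([left, top, right, bottom] in pixels, round what is visible of it).
The state is a dict: "clock": time; "joints": joint angles; "dq": joint speeds; "tau": joint torques, N m; "position": TCP position; "eef_rot": TCP orientation; "contact_force": force on the tool from outside, world axes, zero at the start; "wrist_torque": the same for the moment, N m; "width": opening from 0.0 (shut) to 1.0 (fully open); "finger_force": force on a finger pad.
Only numpy, scipy, OpenCV 4.12 (cv2) and the standard library are available. Lean on these libraries where they do the work, as an engineer would, in place of code of your own. Each camera call takes 0.05 s, during which the arm holds its last target. There are 200 camera calls.

TASK

Put the loose mirror plate on its three-ball mount, the mirror's glass face looking towards the mount's pointer pin, and press it gently down past the sprung rollers until the springs pull it fully home and level on all three balls. Do not force it once it bottoms, do not let it drop onto the mount from a height, and leave the tools and jars round about where they are; let go of the mirror at the end.

Things in the scene. Friction and masses are not known exactly. Their poses are not given: they have to be found in the camera images.
- mirror_plate: Loose mirror plate, about 0.35 kg: round aluminium plate 96 mm across with a dark upright mirror frame in its middle. Origin: centre of its underside where its feet stand, z up; +x is where the round glass looks. Plate body z 9.2 to 22.2 mm. Under it three dark inverted vees run radially, 36 mm from the axis at 0 and +-120 deg from +x (45 deg flanks, polished; mouth 18 mm wide at z 0, apex z 9.2).
- plate_frame (a point): Centre of the mirror frame, on the plate's axis 52.2 mm above the plate's origin; axes as the plate's. The frame is 14 mm thick (x), 44 mm wide (y), from z 22.2 to 82.2 mm of the plate; a 26 x 44 mm foot pad reaches z 27.2 mm.
- plate_front (a point): Point of the plate 40 mm from its axis on the side to which the glass looks (plate coordinates 40, 0, 9.2 mm). The rim is widest, radius 48 mm, at plate z 14.2 to 15.2 mm; 45 deg bevel above it to radius 41 at the top face, 5 mm bevel below it to radius 43.
- mount: Three-ball mount, fixed. Origin: centre of its round 120 mm foot, on the bench; z up; +x points to its pointer pin. An aluminium stage (124 mm disc, three arms out to 86 mm) carries three 12 mm steel balls 36 mm from the axis at 0 and +-120 deg from +x, and between them sprung rollers at 60, 180, -60 deg. Stage height was set by eye on three screws: its top is 24 to 46 mm above the bench, unmeasured, and stays put.
- mount_pin (a point): Point on the bench below the brass pointer pin, 57 mm from the mount's axis along +x. Heights above the stage top: pin tip 26 mm, ball centres 10 mm, roller centres 30 mm, roller posts 37 mm. Rollers are 10 mm across, free to turn, centres 47 mm from the axis when in.
- mount_axis (a point): Point on the mount's axis 33 mm above the bench, where the plate's origin lies when home with the stage at its lowest. Home is about 9 mm above the stage top (33 to 55 mm above the bench), plate axes along the mount's. Coming down, the plate meets the rollers about 15 mm above home; they lift with up to about 12 N until the rim has passed, then pull it down over the last 6 mm. Balls spoil beyond 20 N of push.
- roller_a (a joint): Slide of one sprung roller, 60 degrees to the left (towards +y) of the mount's +x. Metres: 0 = fully in (mount empty), grows outwards, stop at 0.008. Its spring pushes inwards with 2 N at 0, plus 300 N per metre. Reads about 0.0015 with the plate home beneath it, 0.006 while the widest part of the rim passes.
- roller_b (a joint): Slide of one sprung roller, opposite to the mount's +x. Metres: 0 = fully in (mount empty), grows outwards, stop at 0.008. Its spring pushes inwards with 2 N at 0, plus 300 N per metre. Reads about 0.0015 with the plate home beneath it, 0.006 while the widest part of the rim passes.
- roller_c (a joint): Slide of one sprung roller, 60 degrees to the right (towards -y) of the mount's +x. Metres: 0 = fully in (mount empty), grows outwards, stop at 0.008. Its spring pushes inwards with 2 N at 0, plus 300 N per metre. Reads about 0.0015 with the plate home beneath it, 0.006 while the widest part of the rim passes.
- caliper: Caliper lying on the bench near its front edge, 66 x 200 x 13 mm; origin at the centre of its underside. Leave alone.
- screwdriver_red: Screwdriver with a red handle lying near the front edge, 194 mm long; origin at the centre of its underside. Leave alone.
- grease_jar: Dark lidded jar, 53 mm across, 47 mm high, behind the work; origin at the centre of its underside. Leave alone.
- putter_head: Black putter head, 60 x 93 x 42 mm, at the right of the work; origin at the centre of its underside. Leave alone.
There are look-alikes about, which are no part of the job. Leave any blue or purple look-alike of the mirror_plate alone.

How it is judged:
By the outcome, as a careful person would: the job done as asked, in the order asked, and still so for the second after the job is handed in, with the robot touching nothing.
It also fails if it takes over 51 s, if anything falls off the work surface, if the arm or the gripper's body presses on something with over 40 N, if the wrist force passes 120 N, or if a joint passes its speed limit or range.

## Working session

There is one attempt and no reset: what is moved stays moved. The work goes in short steps, Python scripts to look and compute and a tool call to move; the robot and the scene stay as the last step left them, time stands still between calls to the robot, and variables do not carry over. Pictures are saved under pics/ and viewed, at most 10 in all, crops included, and the job is handed in when it is done.

Besides the shell and the picture viewer there is one more tool, called after "Emit:" as name(argument=value, ...) on one line, values as JSON. send_rows: Moves the arm, as the interface text tells. Its arguments: {"type":"object","properties":{"motion":{"type":"array"},"newtons":{"type":"number"}},"required":["motion"]}

```bash
mkdir -p pics; ls
cat > h.py <<'E'
import numpy as np,cv2
from bench import r,viewer
def cloud(s):
    """world xyz per pixel, nan where no reading"""
    z=s["range_z"].astype(float);h,w=z.shape
    u,v=np.meshgrid(np.arange(w),np.arange(h))
    p=cv2.undistortPoints(np.stack([u,v],-1).reshape(-1,1,2).astype(float),np.array(s["K"]),np.array(s["dist_coeffs"])).reshape(h,w,2)
    c=np.dstack([p*z[...,None],z]);T=np.linalg.inv(np.array(s["world_to_cam"]))
    P=c@T[:3,:3].T+T[:3,3];P[z==0]=np.nan
    return P
E
python3 - <<'E'
from h import *
a=viewer.snapshot("scene");b=viewer.snapshot("top")
cv2.imwrite("pics/s1.png",a["pixels"]);cv2.imwrite("pics/t1.png",b["pixels"])
np.savez("snap1.npz",a=cloud(a),b=cloud(b),ai=a["pixels"],bi=b["pixels"])
for n in("scene","top"):
    P=cloud(a if n=="scene" else b)
    for t in("mirror_plate","mount","roller_b","grease_jar","putter_head"):
        for d in viewer.trace(t,n):
            m=d["pixels"];print(n,t,round(d["confidence"],2),d["extent"],np.round(np.nanmedian(P[m],0),3),np.round(np.nanmax(P[m][:,2]),3))
o=r.get_obs();print(o,r.grip_point_offset)
E
```

```text
pics
scene mirror_plate 0.87 [294.9, 209.1, 336.1, 256.2] [ 0.535 -0.146  0.023] 0.084
scene mirror_plate 0.71 [334.0, 281.6, 386.4, 333.8] [ 0.333 -0.319  0.023] 0.085
scene mirror_plate 0.65 [220.3, 203.1, 263.2, 247.4] [0.49  0.013 0.024] 0.085
scene mount 0.61 [158.7, 170.4, 221.4, 220.0] [0.54  0.191 0.044] 0.083
scene roller_b 0.55 [202.9, 176.9, 209.4, 192.7] [0.581 0.163 0.076] 0.083
scene putter_head 0.81 [391.8, 271.1, 440.7, 294.5] [ 0.49  -0.387  0.022] 0.044
top mirror_plate 0.93 [221.3, 202.4, 257.4, 233.1] [0.5   0.019 0.021] 0.085
top mirror_plate 0.87 [351.9, 244.6, 391.3, 282.9] [ 0.348 -0.31   0.022] 0.087
top mirror_plate 0.62 [284.5, 180.4, 314.7, 215.7] [ 0.54  -0.139  0.022] 0.086
top mount 0.75 [141.9, 177.8, 194.5, 236.6] [0.554 0.201 0.044] 0.085
top roller_b 0.55 [176.6, 183.5, 184.4, 195.4] [0.586 0.166 0.078] 0.085
top roller_b 0.39 [166.9, 213.8, 176.5, 230.3] [0.499 0.201 0.075] 0.084
top grease_jar 0.58 [221.3, 144.4, 241.3, 164.7] [0.679 0.031 0.045] 0.053
top putter_head 0.84 [371.9, 193.1, 404.9, 218.3] [ 0.505 -0.383  0.021] 0.045
top putter_head 0.71 [304.7, 260.5, 339.5, 273.5] [ 0.357 -0.175  0.023] 0.03
{'clock': 0.6, 'joints': array([ 1.06830725e+00,  9.10879109e-02,  1.23066846e+00, -1.25392016e-05,
        1.81980950e+00, -5.66948568e-02]), 'dq': array([-0.00117353, -0.00011183,  0.0004173 , -0.0005099 ,  0.00068349,
       -0.00038487]), 'tau': array([-6.10018924e-04, -4.58140254e+01, -4.17853010e+01, -1.88359591e-04,
        6.79856985e-04, -3.69091509e-06]), 'position': array([0.25871635, 0.54137629, 0.23130028]), 'eef_rot': array([6.94468375e-01, 3.06385350e+00, 3.51692499e-05]), 'contact_force': array([-0.40762649,  0.15376563, -0.6281772 ]), 'wrist_torque': array([-0.05196348, -0.00976261, -0.01211215]), 'finger_force': 0.0, 'width': 1.0005843582360827} -0.0187
```

Run:
```python
from h import *
d=np.load("snap1.npz")
s=cv2.resize(d["ai"][160:350,140:460],None,fx=2.4,fy=2.4,interpolation=cv2.INTER_CUBIC)
t=cv2.resize(d["bi"][130:300,120:420],None,fx=2.6,fy=2.6,interpolation=cv2.INTER_CUBIC)
cv2.imwrite("pics/s2.png",s);cv2.imwrite("pics/t2.png",t)
```

```text
(no output)
```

View pics/s2.png

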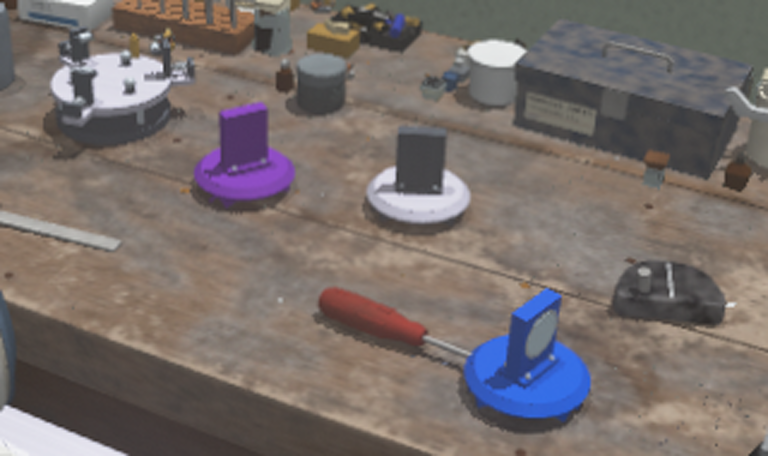

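View pics/t2.png

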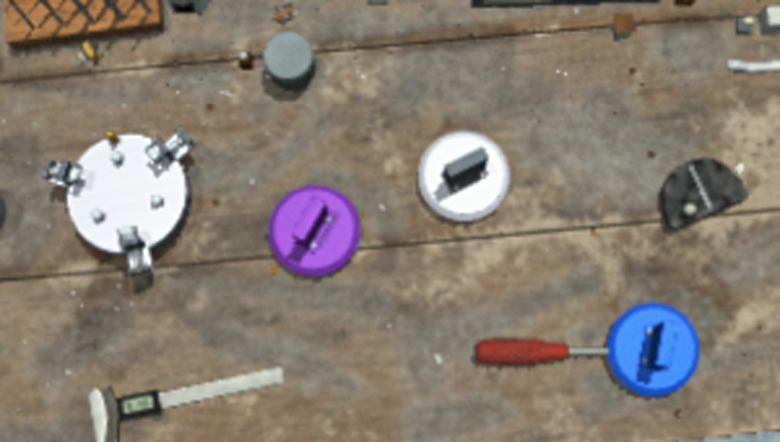

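The candidates are purple (scene ~(240,225)), silver with a dark frame (~(315,232)), and blue (~(360,308)). The silver aluminium plate with the dark frame fits the description. Its glass is not visible from the scene camera, so it looks away, roughly +x. The pin is at top px ~(162,182). I'll measure next.

```bash
python3 - <<'E'
from h import *
d=np.load("snap1.npz");A=d["a"];B=d["b"]
from scipy.optimize import least_squares
def circ(p,R=None):
    f=lambda q:np.hypot(p[:,0]-q[0],p[:,1]-q[1])-q[2]
    return least_squares(f,[*p.mean(0)[:2],.05],loss="soft_l1",f_scale=.001).x
for n,P in(("scene",A),("top",B)):
    x,y,z=P[...,0],P[...,1],P[...,2]
    near=np.hypot(x-.545,y+.141)<.075
    f=P[near&(z>.032)]
    body=P[near&(z>.010)&(z<.026)]
    print(n,"frame n",len(f),f.mean(0).round(4),"zmax",f[:,2].max().round(4))
    hi=f[f[:,2]>.072]
    for nm,q in(("frame",f),("top",hi)):
        if len(q)>5:
            c=q[:,:2].mean(0);w,V=np.linalg.eigh(np.cov(q[:,:2].T));a=V[:,1]
            print(nm,len(q),c.round(4),"long axis deg",np.degrees(np.arctan2(a[1],a[0])).round(1),"extent",np.ptp((q[:,:2]-c)@V,axis=0).round(4), q[:,2].mean().round(4))
    h=cv2.minEnclosingCircle(body[:,:2].astype(np.float32));print("body",len(body),h,np.median(body[:,2]))
    # mount
    nr=np.hypot(x-.55,y-.195)<.11
    st=P[nr&(z>.015)]
    print("mount z hist",*zip(*[(a.round(3),int(c)) for c,a in zip(*np.histogram(st[:,2],bins=np.arange(.02,.1,.004)))]))
    s=P[nr&(abs(z-np.median(st[:,2]))<.004)]
    print("stage z",np.median(st[:,2]),"enc",cv2.minEnclosingCircle(s[:,:2].astype(np.float32)),circ(s[cv2.convexHull(s[:,:2].astype(np.float32),returnPoints=False).ravel()]))
    for t in("mount_pin","roller_a","roller_b","roller_c","mount"):pass
    post=P[nr&(z>np.median(st[:,2])+.024)]
    uv=np.argwhere(nr&(z>np.median(st[:,2])+.018))
    k=np.zeros(z.shape,np.uint8);k[uv[:,0],uv[:,1]]=1
    N,L,S,C=cv2.connectedComponentsWithStats(k)
    for i in range(1,N):
        q=P[L==i];print("  hi blob",C[i].round(0),len(q),q.mean(0).round(4),q[:,2].max().round(4))
E
python3 - <<'E'
from h import *
d=np.load("snap1.npz")
s=cv2.resize(d["bi"][170:245,135:205],(560,600),interpolation=cv2.INTER_CUBIC)
cv2.imwrite("pics/m3.png",s)
E
```

```text
scene frame n 457 [ 0.5395 -0.1427  0.0605] zmax 0.0842
frame 457 [ 0.5395 -0.1427] long axis deg 111.5 extent [0.0249 0.0441] 0.0605
top 136 [ 0.5411 -0.1417] long axis deg 111.9 extent [0.0213 0.0415] 0.0792
body 625 ((0.5430300235748291, -0.1412789225578308), 0.04873597249388695) 0.02117117305936378
mount z hist (np.float64(0.02), np.float64(0.024), np.float64(0.028), np.float64(0.032), np.float64(0.036), np.float64(0.04), np.float64(0.044), np.float64(0.048), np.float64(0.052), np.float64(0.056), np.float64(0.06), np.float64(0.064), np.float64(0.068), np.float64(0.072), np.float64(0.076), np.float64(0.08), np.float64(0.084), np.float64(0.088), np.float64(0.092)) (4, 4, 4, 21, 75, 320, 550, 67, 78, 91, 39, 36, 27, 36, 73, 41, 0, 0, 0)
stage z 0.045232770854713 enc ((0.549718976020813, 0.20905375480651855), 0.08711902052164078) [0.54214517 0.19082649 0.07471936]
  hi blob [173. 175.] 69 [0.5699 0.2574 0.0758] 0.083
  hi blob [195. 176.] 13 [0.6078 0.216  0.0659] 0.0689
  hi blob [207. 180.] 59 [0.5827 0.1642 0.0761] 0.0832
  hi blob [174. 192.] 75 [0.4952 0.1984 0.0746] 0.0832
top 
[... 554 characters left out ...]
, np.float64(0.072), np.float64(0.076), np.float64(0.08), np.float64(0.084), np.float64(0.088), np.float64(0.092)) (0, 0, 0, 3, 75, 717, 690, 67, 68, 86, 29, 10, 16, 31, 77, 58, 6, 0, 0)
stage z 0.04462553334887143 enc ((0.5542879104614258, 0.20644477009773254), 0.08579187095165253) [0.54728842 0.18996953 0.07609759]
  hi blob [162. 182.] 10 [0.6114 0.217  0.0665] 0.0734
  hi blob [180. 188.] 56 [0.5865 0.1662 0.0783] 0.0849
  hi blob [146. 196.] 67 [0.5734 0.2565 0.0778] 0.0848
  hi blob [165. 191.] 1 [0.5855 0.2101 0.0637] 0.0637
  hi blob [180. 207.] 2 [0.5388 0.1734 0.0639] 0.0645
  hi blob [158. 212.] 2 [0.5309 0.2321 0.0639] 0.0643
  hi blob [169. 221.] 69 [0.501  0.2    0.0771] 0.0835
```

View pics/m3.png

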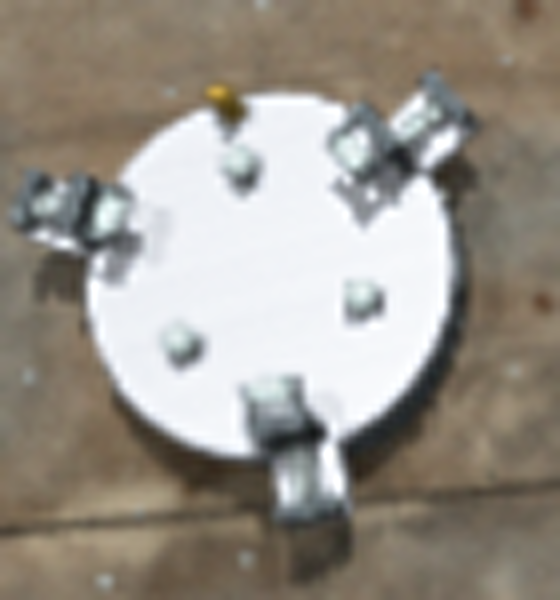

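The silver plate is at about (0.545, -0.140) with yaw ~21.5° (glass away from the scene camera). The crop shows the mount's brass pin at crop (225,95), which gives mount yaw ~10°. I'll grip the frame by its 44 mm edges, with tool y along 111.5°.

Emit:
send_rows(motion=[-30, -26.5, 0, 0, 0, 0, 1, -30, -26.5, 0, 0, 0, 0, 1, -30, -26.5, 0, 0, 0, 0, 1, -30, -26.5, 0, 0, 0, 0, 1, -30, -26.5, 0, 0, 0, 0, 1, -30, -26.5, 0, 0, 0, 0, 1, -30, -26.5, 0, 0, 0, 0, 1, -30, -26.5, 0, 0, 0, 0, 1], newtons=40)

```text
clock: 1.27
position: [0.3841, 0.2448, 0.2316]
eef_rot: [0.694, 3.063, 0.001]
contact_force: [0.3, 0.1, -0.1]
width: 0.996
finger_force: 0.0
```

Emit:
send_rows(motion=[-30, -26.5, 0, 0, 0, 0, 1, -30, -26.5, 0, 0, 0, 0, 1, -30, -26.5, 0, 0, 0, 0, 1, -30, -26.5, 0, 0, 0, 0, 1, -30, -26.5, 0, 0, 0, 0, 1, -30, -26.5, 0, 0, 0, 0, 1, -30, -26.5, 0, 0, 0, 0, 1, -30, -26.5, 0, 0, 0, 0, 1])

```text
clock: 1.93
position: [0.5094, -0.0503, 0.2316]
eef_rot: [0.695, 3.063, 0.0]
contact_force: [1.1, 1.4, 0.1]
width: 1.0
finger_force: 0.0
```

Emit:
send_rows(motion=[-30, -26.5, 0, 0, 0, 0, 1, -30, -26.5, 0, 0, 0, 0, 1, 0, 0, 0, 0, 0, -0.12, 1, 0, 0, 0, 0, 0, -0.12, 1, 0, 0, 0, 0, 0, -0.12, 1, 0, 0, 0, 0, 0, -0.12, 1, 0, 0, 0, 0, 0, -0.12, 1, 0, 0, 0, 0, 0, -0.12, 1])

```text
clock: 2.6
position: [0.5403, -0.122, 0.2313]
eef_rot: [-0.438, 3.111, 0.0]
contact_force: [0.3, -0.1, 0.4]
width: 0.997
finger_force: 0.0
```

```bash
cat >> h.py <<'E'
from scipy.spatial.transform import Rotation as Ro
def go(target,yaw,note=""):
    """print tool-frame shift mm and turn to reach TCP target (world) with tool y at yaw deg, tool down"""
    o=r.get_obs();R=Ro.from_rotvec(o["eef_rot"]);y=np.radians(yaw)
    Y=np.array([np.cos(y),np.sin(y),0]);Z=np.array([0,0,-1.]);G=Ro.from_matrix(np.c_[np.cross(Y,Z),Y,Z])
    print(note,"pos",o["position"].round(4),"tool y deg",np.degrees(np.arctan2(*R.as_matrix()[1::-1,1])).round(2),"shift mm",(R.inv().apply(np.array(target)-o["position"])*1e3).round(1),"turn",(R.inv()*G).as_rotvec().round(4),"w",round(o["width"],3),"F",o["contact_force"].round(1),"ff",round(o["finger_force"],1),"t",round(o["clock"],2))
E
python3 - <<'E'
from h import *
go([.5447,-.1403,.12],111.5)
for n in("scene","top"):
    s=viewer.snapshot(n);P=cloud(s);T=np.linalg.inv(np.array(s["world_to_cam"]));print(n,"cam",T[:3,3].round(3))
    z=P[...,2];b=(abs(z)<.012)
    for c in((.545,-.14),(.555,.2)):
        m=b&(np.hypot(P[...,0]-c[0],P[...,1]-c[1])<.16)&(np.hypot(P[...,0]-c[0],P[...,1]-c[1])>.1);print(" bench z near",c,np.median(z[m]).round(4),z[m].std().round(4))
d=np.load("snap1.npz")
from scipy.optimize import least_squares
for n,P in(("scene",d["a"]),("top",d["b"])):
    p=P[np.hypot(P[...,0]-.552,P[...,1]-.205)<.05]
    h0=np.median(p[:,2]);q=p[(p[:,2]>h0+.006)&(p[:,2]<h0+.02)]
    def res(v):
        a=v[2]+np.radians([0,120,-120]);c=np.c_[v[0]+.036*np.cos(a),v[1]+.036*np.sin(a),np.full(3,v[3]+.01)]
        D=np.linalg.norm(q[:,None]-c,axis=2)-.006
        return D[np.arange(len(q)),abs(D).argmin(1)]
    best=min((least_squares(res,[.552+i*.004,.205+j*.004,np.radians(y),h0],loss="soft_l1",f_scale=.001) for y in(0,10,20) for i in(-1,0,1) for j in(-1,0,1)),key=lambda s:s.cost)
    v=best.x;print(n,"mount",v[:2].round(4),"yaw",np.degrees(v[2]).round(2),"h",v[3].round(4),"h0",h0.round(4),"rms",np.median(abs(res(v))).round(4),len(q))
E
```

```text
pos [ 0.5403 -0.122   0.2313] tool y deg 106.04 shift mm [  0.8 -18.9 111.3] turn [ 0.      0.     -0.0953] w 0.997 F [ 0.3 -0.1  0.4] ff 0.0 t 2.6
scene cam [-0.374 -0.498  0.632]
 bench z near (0.545, -0.14) 0.0008 0.0015
 bench z near (0.555, 0.2) 0.0004 0.0017
top cam [ 0.288 -0.066  1.192]
 bench z near (0.545, -0.14) -0.0005 0.0024
 bench z near (0.555, 0.2) -0.0003 0.0024
scene mount [0.5528 0.2086] yaw 7.56 h 0.0455 h0 0.0441 rms 0.0009 44
top mount [0.5546 0.207 ] yaw 9.71 h 0.0454 h0 0.0444 rms 0.0013 56
```

Emit:
send_rows(motion=[0.8, -18.9, 20, 0, 0, -0.095, 1, 0, 0, 30, 0, 0, 0, 1, 0, 0, 30, 0, 0, 0, 1, 0, 0, 25, 0, 0, 0, 1, 0, 0, 20, 0, 0, 0, 1, 0, 0, 0, 0, 0, 0, 1, 0, 0, 0, 0, 0, 0, 1, 0, 0, 0, 0, 0, 0, 1])

```text
clock: 3.37
position: [0.5453, -0.1404, 0.1081]
eef_rot: [-0.574, 3.087, -0.002]
contact_force: [-0.5, -0.2, -0.2]
width: 0.997
finger_force: 0.0
```

Run:
```python
from h import *
go([.5447,-.1403,.042],111.5)
s=viewer.snapshot("scene");cv2.imwrite("pics/s4.png",cv2.resize(s["pixels"][150:270,250:400],(750,600),interpolation=cv2.INTER_CUBIC))
```

```text
pos [ 0.5453 -0.1404  0.1081] tool y deg 111.06 shift mm [ 0.6  0.4 66.1] turn [-0.0014  0.0017 -0.0077] w 0.997 F [-0.5 -0.2 -0.2] ff 0.0 t 3.37
```

View pics/s4.png

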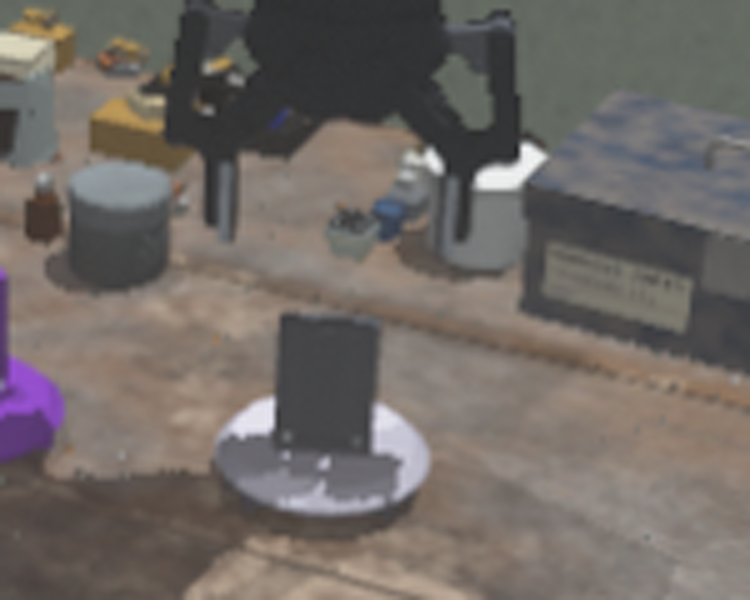

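The crop shows the silver plate with its dark frame back (crop ~(325,380)), no glass on this side. So it is the right plate, and the open fingers straddle it above. Descend and grip.

Emit:
send_rows(motion=[0, 0, 25, 0, 0, 0, 1, 0, 0, 25, 0, 0, 0, 1, 0, 0, 16, 0, 0, 0, 1, 0, 0, 0, 0, 0, 0, 1, 0, 0, 0, 0, 0, 0, 0.4, 0, 0, 0, 0, 0, 0, 0.1, 0, 0, 0, 0, 0, 0, -0.4, 0, 0, 0, 0, 0, 0, -0.4], newtons=30)

```text
clock: 4.08
position: [0.5459, -0.1406, 0.0428]
eef_rot: [-0.576, 3.085, -0.003]
contact_force: [-0.3, 1.2, 3.7]
width: 0.512
finger_force: 32.1
```

Emit:
send_rows(motion=[0, 0, 0, 0, 0, 0, -0.4, 0, 0, 0, 0, 0, 0, -0.4, 0, 0, 0, 0, 0, 0, -0.4, 0, 0, 0, 0, 0, 0, -0.4, 0, 0, -5, 0, 0, 0, -0.4, 0, 0, -10, 0, 0, 0, -0.4, 0, 0, 0, 0, 0, 0, -0.4, 0, 0, 0, 0, 0, 0, -0.4])

```text
clock: 4.75
position: [0.5449, -0.1404, 0.056]
eef_rot: [-0.576, 3.087, -0.001]
contact_force: [0.7, -0.5, -2.9]
width: 0.514
finger_force: 31.6
```

Run:
```python
from h import *
go([.5537,.2078,.2],99.5)
```

```text
pos [ 0.5449 -0.1404  0.056 ] tool y deg 111.15 shift mm [-133.9  321.5 -144.1] turn [-0.0006  0.0009  0.2034] w 0.514 F [ 0.7 -0.5 -2.9] ff 31.6 t 4.75
```

Emit:
send_rows(motion=[0, 0, -10, 0, 0, 0, -0.4, 0, 0, -20, 0, 0, 0, -0.4, 0, 0, -25, 0, 0, 0, -0.4, 0, 0, -25, 0, 0, 0, -0.4, 0, 0, -20, 0, 0, 0, -0.4, 0, 0, -14, 0, 0, 0, -0.4, -5.6, 13.4, 0, 0, 0, 0, -0.4, -11.2, 26.8, 0, 0, 0, 0, -0.4])

```text
clock: 5.42
position: [0.5459, -0.0983, 0.1699]
eef_rot: [-0.57, 3.089, -0.003]
contact_force: [-0.2, -0.1, -3.5]
width: 0.511
finger_force: 31.6
```

Emit:
send_rows(motion=[-11.2, 26.8, 0, 0, 0, 0, -0.4, -11.2, 26.8, 0, 0, 0, 0, -0.4, -11.2, 26.8, 0, 0, 0, 0, -0.4, -11.2, 26.8, 0, 0, 0, 0, -0.4, -11.2, 26.8, 0, 0, 0, 0, -0.4, -11.2, 26.8, 0, 0, 0, 0, -0.4, -11.2, 26.8, 0, 0, 0, 0, -0.4, -11.2, 26.8, 0, 0, 0, 0, -0.4])

```text
clock: 6.08
position: [0.5509, 0.1376, 0.1678]
eef_rot: [0.577, -3.086, -0.0]
contact_force: [1.3, 0.3, -3.3]
width: 0.51
finger_force: 31.6
```

Emit:
send_rows(motion=[-11.2, 26.8, 0, 0, 0, 0, -0.4, -11.2, 26.8, 0, 0, 0, 0, -0.4, -5.6, 13.4, 0, 0, 0, 0, -0.4, 0, 0, 0, 0, 0, 0.05, -0.4, 0, 0, 0, 0, 0, 0.05, -0.4, 0, 0, 0, 0, 0, 0.05, -0.4, 0, 0, 0, 0, 0, 0.05, -0.4, 0, 0, 0, 0, 0, 0, -0.4])

```text
clock: 6.75
position: [0.5533, 0.2082, 0.1681]
eef_rot: [0.263, -3.128, 0.001]
contact_force: [0.1, 0.7, -3.0]
width: 0.511
finger_force: 31.8
```

Run:
```python
from h import *
go([.5537,.2078,.17],99.5)
S={}
for n in("scene","top"):
    s=viewer.snapshot(n);S[n+"i"]=s["pixels"];S[n]=cloud(s);S[n+"T"]=s["world_to_cam"];S[n+"K"]=s["K"];S[n+"d"]=s["dist_coeffs"]
np.savez("snap2.npz",**S)
i=np.hstack([cv2.resize(S[k][a:a+90,b:b+75],(390,468),interpolation=cv2.INTER_CUBIC) for k,a,b in(("scenei",130,150),("topi",165,135))])
cv2.imwrite("pics/h5.png",i)
for n in("scene","top"):
    P=S[n];z=P[...,2];m=(np.hypot(P[...,0]-.554,P[...,1]-.208)<.06)&(z>.115)&(z<.158)
    p=P[m];print(n,len(p),cv2.minEnclosingCircle(p[:,:2].astype(np.float32)),np.histogram(p[:,2],bins=np.arange(.115,.16,.004)))
```

```text
pos [0.5533 0.2082 0.1681] tool y deg 99.6 shift mm [-0.3 -0.5 -1.9] turn [-0.0004 -0.0022  0.0018] w 0.511 F [ 0.1  0.7 -3. ] ff 31.8 t 6.75
scene 550 ((0.5511653423309326, 0.20702216029167175), 0.048203643411397934) (array([  0,   0,   2,  20,  10,  26,  81, 111, 228,  49,  23]), array([0.115, 0.119, 0.123, 0.127, 0.131, 0.135, 0.139, 0.143, 0.147,
       0.151, 0.155, 0.159]))
top 365 ((0.5538827180862427, 0.20779074728488922), 0.04792369529604912) (array([  0,   0,   0,   0,   0,  14,  65, 145, 120,  17,   4]), array([0.115, 0.119, 0.123, 0.127, 0.131, 0.135, 0.139, 0.143, 0.147,
       0.151, 0.155, 0.159]))
```

View pics/h5.png

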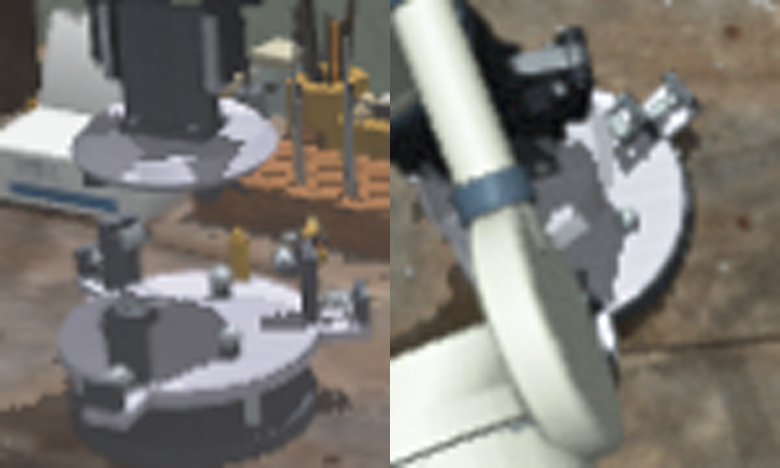

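The left half (scene) shows the plate held level above the mount, near (150,150) in the crop. The frame back faces the camera and the pin is behind at (240,255). I'll refine the plate-to-mount relation in that one camera.

Run:
```python
from h import *
from scipy.optimize import least_squares
Ps=[np.load("snap1.npz")["a"],np.load("snap2.npz")["scene"]]
for k in range(4):Ps.append(cloud(viewer.snapshot("scene")))
V=[]
for P in Ps:
    p=P[np.hypot(P[...,0]-.552,P[...,1]-.205)<.05];p=p[p[:,2]<.09]
    h0=.0445;q=p[(p[:,2]>h0+.006)&(p[:,2]<h0+.02)]
    def res(v):
        a=v[2]+np.radians([0,120,-120]);c=np.c_[v[0]+.036*np.cos(a),v[1]+.036*np.sin(a),np.full(3,v[3]+.01)]
        D=np.linalg.norm(q[:,None]-c,axis=2)-.006
        return D[np.arange(len(q)),abs(D).argmin(1)]
    v=min((least_squares(res,[.553+i*.004,.207+j*.004,.15,h0],loss="soft_l1",f_scale=.001) for i in(-1,0,1) for j in(-1,0,1)),key=lambda s:s.cost).x
    print("mount",v[:2].round(4),np.degrees(v[2]).round(2),v[3].round(4),len(q))
for P in Ps[1:]:
    o=P[np.hypot(P[...,0]-.553,P[...,1]-.208)<.06]
    p=o[(o[:,2]>.13)&(o[:,2]<.153)]
    c,R=cv2.minEnclosingCircle(p[:,:2].astype(np.float32))
    # back face of the frame
    Rz=np.radians(9);n=np.array([np.cos(Rz),np.sin(Rz)]);d=o[:,:2]-[.553,.208]
    f=o[(o[:,2]>.158)&(o[:,2]<.2)&(abs(d@[-n[1],n[0]])<.018)&(d@n>-.012)&(d@n<.0)]
    line=cv2.fitLine(f[:,:2].astype(np.float32),cv2.DIST_HUBER,0,1e-4,1e-4).ravel()
    top=p[(p[:,2]>.143)]
    g=np.linalg.lstsq(np.c_[top[:,:2]-c,np.ones(len(top))],top[:,2],rcond=None)[0]
    print("plate",np.round(c,4),round(R,4),"yaw",(np.degrees(np.arctan2(line[1],line[0]))%180-90).round(2),"face dist",((line[2:]-[.5533,.2082])@n).round(4),"tilt",g.round(4),len(f))
o=r.get_obs();print(o["clock"],o["position"])
```

```text
mount [0.5528 0.2086] 7.55 0.0455 43
mount [0.5523 0.2087] 9.7 0.0451 43
mount [0.5531 0.2084] 7.87 0.0454 42
mount [0.5526 0.2077] 9.2 0.0444 40
mount [0.5524 0.2083] 9.15 0.0454 41
mount [0.5529 0.2075] 10.3 0.0457 39
plate [0.5512 0.207 ] 0.0482 yaw 10.08 face dist -0.0067 tilt [0.0222 0.0245 0.1482] 229
plate [0.548  0.2056] 0.0474 yaw 10.91 face dist -0.0067 tilt [0.0257 0.0281 0.1481] 228
plate [0.549  0.2061] 0.0477 yaw 10.08 face dist -0.0067 tilt [0.0316 0.0313 0.1483] 234
plate [0.548  0.2055] 0.048 yaw 10.36 face dist -0.0065 tilt [0.026  0.0298 0.1484] 234
plate [0.5502 0.2076] 0.0481 yaw 8.13 face dist -0.0065 tilt [0.0317 0.0347 0.1488] 221
7.05 [0.55379747 0.20809374 0.16906602]
```

Emit:
send_rows(motion=[0, 0, 8, 0, 0, 0.01, -0.4, 0, 0, 10, 0, 0, 0, -0.4, 0, 0, 10, 0, 0, 0, -0.4, 0, 0, 10, 0, 0, 0, -0.4, 0, 0, 7, 0, 0, 0, -0.4, 0, 0, 5, 0, 0, 0, -0.4, 0, 0, 0, 0, 0, 0, -0.4, 0, 0, 0, 0, 0, 0, -0.4])

```text
clock: 7.72
position: [0.5538, 0.2081, 0.1189]
eef_rot: [0.25, -3.131, 0.0]
contact_force: [0.3, 0.2, -3.0]
width: 0.509
finger_force: 31.7
```

Run:
```python
from h import *
go([.5532,.2080,.0967],99)
s=viewer.snapshot("scene")
cv2.imwrite("pics/s6.png",cv2.resize(s["pixels"][140:230,150:240],(600,600),interpolation=cv2.INTER_CUBIC))
```

```text
pos [0.5538 0.2081 0.1189] tool y deg 99.12 shift mm [ 0.6 -0.  22.2] turn [-0.0001 -0.0006  0.0021] w 0.509 F [ 0.3  0.2 -3. ] ff 31.7 t 7.72
```

View pics/s6.png

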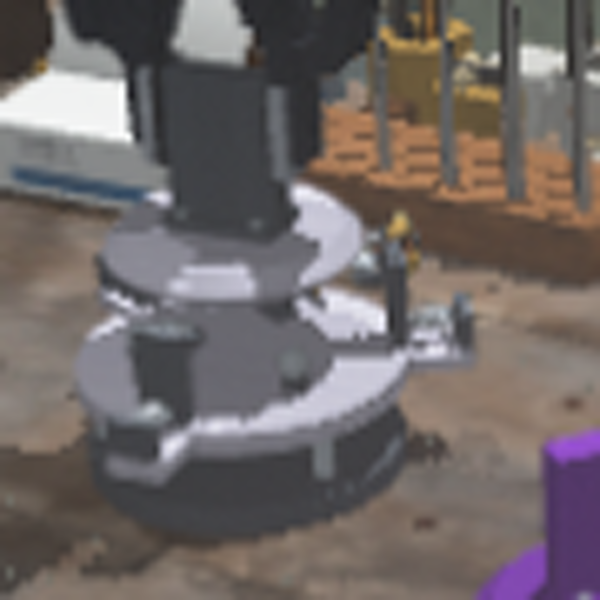

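The plate hovers centred just above the rollers (crop ~(230,250)), level. Now descend slowly, watching the force.

Emit:
send_rows(motion=[0.5, 0, 1.5, 0, 0, 0, -0.4, 0, 0, 1.5, 0, 0, 0, -0.4, 0, 0, 1, 0, 0, 0, -0.4, 0, 0, 1, 0, 0, 0, -0.4, 0, 0, 1, 0, 0, 0, -0.4, 0, 0, 1, 0, 0, 0, -0.4, 0, 0, 1, 0, 0, 0, -0.4, 0, 0, 0, 0, 0, 0, -0.4])

```text
clock: 8.43
position: [0.5537, 0.2081, 0.1114]
eef_rot: [-0.25, 3.131, 0.0]
contact_force: [0.4, 1.1, -2.1]
width: 0.51
finger_force: 31.9
```

Emit:
send_rows(motion=[0, 0, 0.8, 0, 0, 0, -0.4, 0, 0, 0.8, 0, 0, 0, -0.4, 0, 0, 0.8, 0, 0, 0, -0.4, 0, 0, 0.6, 0, 0, 0, -0.4, 0, 0, 0, 0, 0, 0, -0.4, 0, 0, 0, 0, 0, 0, -0.4, 0, 0, 0, 0, 0, 0, -0.4, 0, 0, 0, 0, 0, 0, -0.4])

```text
clock: 9.1
position: [0.5538, 0.2082, 0.1097]
eef_rot: [-0.25, 3.13, 0.0]
contact_force: [-1.1, -0.3, 5.6]
width: 0.513
finger_force: 32.6
```

Emit:
send_rows(motion=[0, 0, 0.5, 0, 0, 0, -0.4, 0, 0, 0.5, 0, 0, 0, -0.4, 0, 0, 0.5, 0, 0, 0, -0.4, 0, 0, 0.5, 0, 0, 0, -0.4, 0, 0, 0, 0, 0, 0, -0.4, 0, 0, 0, 0, 0, 0, -0.4, 0, 0, 0, 0, 0, 0, -0.4, 0, 0, 0, 0, 0, 0, -0.4])

```text
clock: 9.77
position: [0.5538, 0.2082, 0.1082]
eef_rot: [-0.25, 3.13, 0.001]
contact_force: [-2.4, -0.8, 6.5]
width: 0.51
finger_force: 32.8
```

Rollers met at about TCP z 0.111. The lateral force of -2.4 N in x suggests the plate is slightly too far toward the pin, so I shift back a bit and continue.

Emit:
send_rows(motion=[1, 0, 0.5, 0, 0, 0, -0.4, 0, 0, 0.5, 0, 0, 0, -0.4, 0, 0, 0.5, 0, 0, 0, -0.4, 0, 0, 0.5, 0, 0, 0, -0.4, 0, 0, 0, 0, 0, 0, -0.4, 0, 0, 0, 0, 0, 0, -0.4, 0, 0, 0, 0, 0, 0, -0.4, 0, 0, 0, 0, 0, 0, -0.4])

```text
clock: 10.43
position: [0.5535, 0.2082, 0.1062]
eef_rot: [-0.249, 3.128, 0.001]
contact_force: [1.5, -0.7, 5.6]
width: 0.507
finger_force: 32.7
```

Emit:
send_rows(motion=[0, 0, 0.5, 0, 0, 0, -0.4, 0, 0, 0.5, 0, 0, 0, -0.4, 0, 0, 0.5, 0, 0, 0, -0.4, 0, 0, 0, 0, 0, 0, -0.4, 0, 0, 0, 0, 0, 0, -0.4, 0, 0, 0, 0, 0, 0, -0.4, 0, 0, 0, 0, 0, 0, -0.4, 0, 0, 0, 0, 0, 0, -0.4])

```text
clock: 11.1
position: [0.5519, 0.2078, 0.1013]
eef_rot: [0.25, -3.129, 0.001]
contact_force: [3.8, 1.4, -8.1]
width: 0.51
finger_force: 31.6
```

The rim has passed: the springs now pull down (about 5 N beyond the weight), around 5 mm above home. Re-centre x and go on gently.

Emit:
send_rows(motion=[-1, 0, 0, 0, 0, 0, -0.4, 0, 0, 0.5, 0, 0, 0, -0.4, 0, 0, 0.5, 0, 0, 0, -0.4, 0, 0, 0.5, 0, 0, 0, -0.4, 0, 0, 0, 0, 0, 0, -0.4, 0, 0, 0, 0, 0, 0, -0.4, 0, 0, 0, 0, 0, 0, -0.4, 0, 0, 0, 0, 0, 0, -0.4])

```text
clock: 11.77
position: [0.5529, 0.208, 0.1009]
eef_rot: [0.25, -3.13, 0.0]
contact_force: [-3.8, -0.5, -7.2]
width: 0.51
finger_force: 31.5
```

Emit:
send_rows(motion=[0, 0, 0.5, 0, 0, 0, -0.4, 0, 0, 0.5, 0, 0, 0, -0.4, 0, 0, 0, 0, 0, 0, -0.4, 0, 0, 0, 0, 0, 0, -0.4, 0, 0, 0, 0, 0, 0, -0.4, 0, 0, 0, 0, 0, 0, -0.4, 0, 0, 0, 0, 0, 0, -0.4, 0, 0, 0, 0, 0, 0, -0.4])

```text
clock: 12.43
position: [0.5534, 0.2081, 0.1003]
eef_rot: [-0.25, 3.132, 0.0]
contact_force: [-2.5, -0.1, -4.9]
width: 0.508
finger_force: 31.7
```

```bash
cat > m.py <<'E'
from h import *
s=viewer.snapshot("scene");P=cloud(s)
import sys
cv2.imwrite(sys.argv[1],cv2.resize(s["pixels"][140:230,150:240],(600,600),interpolation=cv2.INTER_CUBIC))
d=P[...,:2]-[.5535,.208];a=np.radians(9);n=np.array([np.cos(a),np.sin(a)]);X=d@n;Y=d@[-n[1],n[0]];R=np.hypot(X,Y);z=P[...,2]
m=(R<.039)&(z<.095)&(z>.06)&((X<-.016)|(abs(Y)>.026))
p=P[m];g=np.linalg.lstsq(np.c_[X[m],Y[m],np.ones(m.sum())],z[m],rcond=None)[0];print("plate top",np.median(z[m]).round(4),g.round(4),m.sum())
q=(R>.052)&(R<.06)&(z<.055)&(z>.035);print("stage",np.median(z[q]).round(4),q.sum())
go([.5532,.2080,.0967],99)
E
python3 m.py pics/s7.png
```

```text
plate top 0.0797 [0.0109 0.0257 0.0798] 152
stage 0.0442 163
 pos [0.5534 0.2081 0.1003] tool y deg 99.12 shift mm [ 0.2 -0.   3.6] turn [-0.      0.0001  0.0021] w 0.509 F [-2.8  0.1 -6.2] ff 31.7 t 12.48
```

View pics/s7.png

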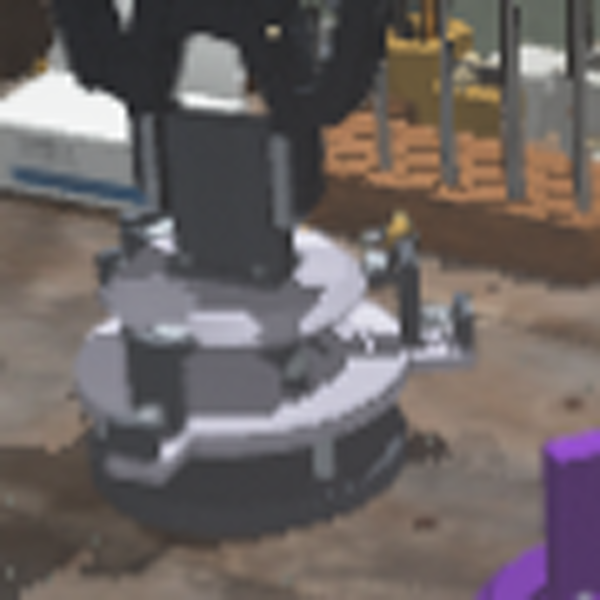

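The plate lies between the rollers with a gap still below it. Plate top minus stage is 35.5 mm against 31.2 mm at home, so about 4 mm remain. Continue gently.

Emit:
send_rows(motion=[0.3, 0, 0.5, 0, 0, 0, -0.4, 0, 0, 0.5, 0, 0, 0, -0.4, 0, 0, 0.5, 0, 0, 0, -0.4, 0, 0, 0, 0, 0, 0, -0.4, 0, 0, 0, 0, 0, 0, -0.4, 0, 0, 0, 0, 0, 0, -0.4, 0, 0, 0, 0, 0, 0, -0.4, 0, 0, 0, 0, 0, 0, -0.4])

```text
clock: 13.15
position: [0.5531, 0.208, 0.0981]
eef_rot: [0.25, -3.131, 0.0]
contact_force: [1.8, 0.2, -13.0]
width: 0.512
finger_force: 32.3
```

Emit:
send_rows(motion=[0, 0, 0.4, 0, 0, 0, -0.4, 0, 0, 0.4, 0, 0, 0, -0.4, 0, 0, 0, 0, 0, 0, -0.4, 0, 0, 0, 0, 0, 0, -0.4, 0, 0, 0, 0, 0, 0, -0.4, 0, 0, 0, 0, 0, 0, -0.4, 0, 0, 0, 0, 0, 0, -0.4, 0, 0, 0, 0, 0, 0, -0.4])

```text
clock: 13.82
position: [0.5531, 0.208, 0.098]
eef_rot: [-0.25, 3.132, -0.0]
contact_force: [-0.1, 0.1, -10.8]
width: 0.51
finger_force: 32.4
```

Emit:
send_rows(motion=[0, 0, 0.4, 0, 0, 0, -0.4, 0, 0, 0.4, 0, 0, 0, -0.4, 0, 0, 0, 0, 0, 0, -0.4, 0, 0, 0, 0, 0, 0, -0.4, 0, 0, 0, 0, 0, 0, -0.4, 0, 0, 0, 0, 0, 0, -0.4, 0, 0, 0, 0, 0, 0, -0.4, 0, 0, 0, 0, 0, 0, -0.4])

```text
clock: 14.48
position: [0.5533, 0.2081, 0.0975]
eef_rot: [-0.25, 3.131, 0.0]
contact_force: [1.3, 0.3, -7.1]
width: 0.512
finger_force: 32.7
```

```bash
python3 m.py pics/s8.png
```

```text
plate top 0.077 [0.0097 0.0116 0.0772] 146
stage 0.0442 164
 pos [0.5533 0.2081 0.0974] tool y deg 99.12 shift mm [ 0.1 -0.1  0.7] turn [0.0001 0.0005 0.0021] w 0.515 F [-0.   0.  -7.6] ff 32.7 t 14.53
```

Emit:
send_rows(motion=[0, 0, 0.4, 0, 0, 0, -0.4, 0, 0, 0.4, 0, 0, 0, -0.4, 0, 0, 0, 0, 0, 0, -0.4, 0, 0, 0, 0, 0, 0, -0.4, 0, 0, 0, 0, 0, 0, -0.4, 0, 0, 0, 0, 0, 0, -0.4, 0, 0, 0, 0, 0, 0, -0.4, 0, 0, 0, 0, 0, 0, -0.4])

```text
clock: 15.2
position: [0.5535, 0.2082, 0.0969]
eef_rot: [-0.25, 3.131, 0.001]
contact_force: [0.0, 0.6, -3.4]
width: 0.511
finger_force: 33.2
```

Emit:
send_rows(motion=[0, 0, 0.4, 0, 0, 0, -0.4, 0, 0, 0, 0, 0, 0, -0.4, 0, 0, 0, 0, 0, 0, -0.4, 0, 0, 0, 0, 0, 0, -0.4, 0, 0, 0, 0, 0, 0, -0.4, 0, 0, 0, 0, 0, 0, -0.4, 0, 0, 0, 0, 0, 0, -0.4, 0, 0, 0, 0, 0, 0, -0.4])

```text
clock: 15.87
position: [0.5535, 0.2082, 0.0966]
eef_rot: [-0.25, 3.13, 0.001]
contact_force: [3.0, 1.6, 2.2]
width: 0.507
finger_force: 33.7
```

Bottomed: force turned positive at z 0.0966, as predicted for home. Release and look.

Emit:
send_rows(motion=[0, 0, 0, 0, 0, 0, 0.1, 0, 0, 0, 0, 0, 0, 0.2, 0, 0, 0, 0, 0, 0, 0.4, 0, 0, 0, 0, 0, 0, 0.6, 0, 0, 0, 0, 0, 0, 0.8, 0, 0, 0, 0, 0, 0, 1, 0, 0, 0, 0, 0, 0, 1, 0, 0, 0, 0, 0, 0, 1])

```text
clock: 16.53
position: [0.5531, 0.208, 0.0959]
eef_rot: [0.25, -3.132, 0.0]
contact_force: [-0.3, 0.4, 0.7]
width: 1.002
finger_force: 0.0
```

Emit:
send_rows(motion=[0, 0, -5, 0, 0, 0, 1, 0, 0, -10, 0, 0, 0, 1, 0, 0, -20, 0, 0, 0, 1, 0, 0, -25, 0, 0, 0, 1, 0, 0, -25, 0, 0, 0, 1, 0, 0, -25, 0, 0, 0, 1, 0, 0, -20, 0, 0, 0, 1, 0, 0, 0, 0, 0, 0, 1])

```text
clock: 17.2
position: [0.5546, 0.2085, 0.2333]
eef_rot: [-0.249, 3.122, 0.003]
contact_force: [-0.0, 0.2, 1.2]
width: 1.0
finger_force: 0.0
```

```bash
python3 m.py pics/s9.png; python3 m.py pics/s9b.png
```

```text
plate top 0.0759 [0.004  0.0114 0.076 ] 149
stage 0.0444 158
 pos [0.5542 0.2084 0.2305] tool y deg 99.12 shift mm [  2.   -0.4 133.8] turn [0.001  0.007  0.0021] w 0.998 F [ 0.2 -0.3  0.2] ff 0.0 t 17.25
plate top 0.0759 [0.001  0.0126 0.076 ] 160
stage 0.0444 168
 pos [0.5536 0.2082 0.2279] tool y deg 99.12 shift mm [  0.9  -0.2 131.2] turn [0.0005 0.0033 0.0021] w 0.998 F [-0.7 -0.2 -0.5] ff 0.0 t 17.3
```

View pics/s9.png

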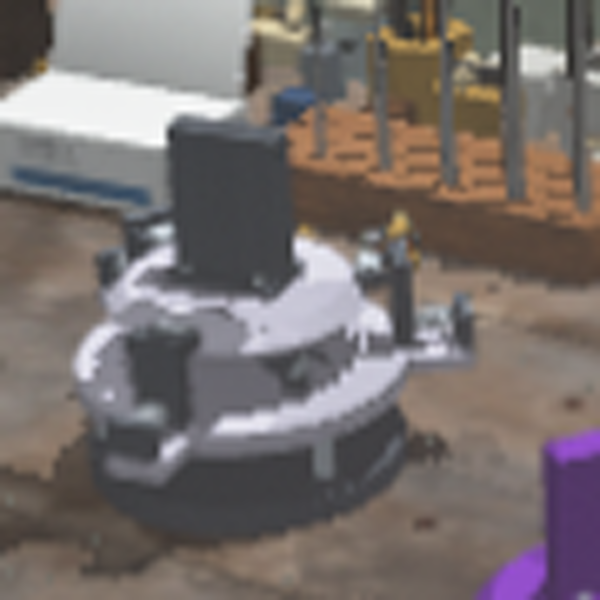

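The plate sits at its home height: plate top minus stage is 31.5 mm against a nominal 31.2 mm. The frame is at crop (230,205) with its back to the camera, so the glass faces the pin. I'll move the arm aside for a final level check with both cameras.

Emit:
send_rows(motion=[0, -20, 0, 0, 0, 0, 1, 0, -35, 0, 0, 0, 0, 1, 0, -35, 0, 0, 0, 0, 1, 0, -35, 0, 0, 0, 0, 1, 0, -35, 0, 0, 0, 0, 1, 0, -35, 0, 0, 0, 0, 1, 0, -25, 0, 0, 0, 0, 1, 0, 0, 0, 0, 0, 0, 1])

```text
clock: 17.97
position: [0.5877, -0.014, 0.2238]
eef_rot: [0.241, -3.129, 0.002]
contact_force: [0.7, -0.3, 0.2]
width: 0.999
finger_force: 0.0
```

Run:
```python
from h import *
I=[]
for n in("scene","top"):
    G=[];H=[];C=[]
    for k in range(3):
        s=viewer.snapshot(n);P=cloud(s)
        d=P[...,:2]-[.5535,.208];a=np.radians(9);X=d@[np.cos(a),np.sin(a)];Y=d@[-np.sin(a),np.cos(a)];R=np.hypot(X,Y);z=P[...,2]
        m=(R<.038)&(z<.083)&(z>.066)&((abs(X)>.017)|(abs(Y)>.027))
        G.append(np.linalg.lstsq(np.c_[X[m],Y[m],np.ones(m.sum())],z[m],rcond=None)[0])
        q=(R>.051)&(R<.06)&(abs(z-.0445)<.004);H.append(np.linalg.lstsq(np.c_[X[q],Y[q],np.ones(q.sum())],z[q],rcond=None)[0])
        f=P[(R<.03)&(z>.125)][:,:2].astype(np.float32);b=cv2.minAreaRect(f);C.append([*(f.mean(0)),b[2]])
    print(n,"plate",np.mean(G,0).round(4),"stage",np.mean(H,0).round(4),"frame top",np.mean(C,0).round(4))
    I.append(cv2.resize(s["pixels"][(130 if n=="scene" else 165):][:90,(145 if n=="scene" else 128):][:,:80],(400,450),interpolation=cv2.INTER_CUBIC))
cv2.imwrite("pics/f10.png",np.hstack(I))
```

```text
scene plate [-0.003   0.0087  0.0759] stage [0.0067 0.0044 0.0446] frame top [0.5492 0.2056 5.309 ]
top plate [0.0063 0.0087 0.0753] stage [0.0047 0.0052 0.0442] frame top [ 0.5538  0.2068 10.9742]
```

View pics/f10.png

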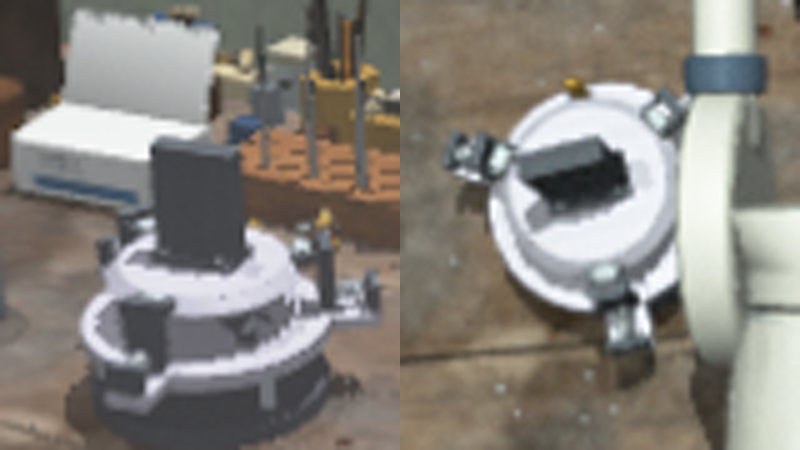

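Both cameras show the plate level with the stage, at home height (31.1–31.3 mm above it), under all three rollers, with the glass side toward the pin (right half, pin at (575,88)). Handing in.

```bash
python3 -c "
from bench import r
print(r.job_done())"
```

```text
the job is handed in; nothing more can be done
None
```

I seated the silver mirror plate on its three-ball mount with the glass toward the pointer pin; cameras show it level and at home height. I let go of it, left everything else untouched, and handed the job in at about 18 s of the 51 s allowed.

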